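# Scrap the collarless housing and clear its tester station

## Task

Two of the three turned housings in the tester have a collar round the top; one has none. Lift out the one without a collar and set it down gently and upright in the open black tray without dividers; then twist the spring-return key of the station it came from clockwise to its stop, hold it there for a moment, and let it spring back. Leave the good housings, their keys and the other things on the bench alone.

Things in the scene. Friction and masses are not known exactly. Their poses are not given: they have to be found in the camera images.
- console: Tester, fixed, 260 mm deep (x, to its back), 360 wide (y). It faces away from the robot: yaw about pi. Origin: centre of underside. Three stations 110 mm apart: nest with its key in front. Deck 85 mm high from x=-35 mm back; rear 50 mm is a ridge 25 mm higher. Key panel slopes 30 deg, from 30 mm high at x=-130 to 85 at x=-35: outward normal (-0.5,0,0.866) in the console frame.
- housing_a: Good turned aluminium housing standing in a nest, 78 mm tall: foot flange 60 mm dia. and 14 mm high, barrel 36 mm dia., collar 52 mm dia. over the top 16 mm. Origin: centre of its underside. About 0.3 kg, as are the others.
- housing_b: A second good housing, the same as housing_a.
- bare_housing: The faulty housing, standing in the third nest: the same foot flange (60 mm dia., 14 mm high) and barrel (36 mm dia.) but no collar, so a plain barrel to the top, 62 mm tall. Origin: centre of its underside, z up its axis.
- open_tray: Scrap tray: black plastic, open, 150 x 150 mm outside, 35 mm high, walls and floor 5 mm, no dividers; fixed to the bench on one side of the tester. Origin: centre of its underside.
- divided_tray: Black tray of the same outside size as the scrap tray but with a cross divider and small steel parts inside; fixed on the other side of the tester. Not for the faulty housing. Origin: centre of its underside.
- screwdriver: Bystander, 180 mm, lying beyond the tester. Origin: centre of its underside.
- spray_bottle: Bystander: bottle 64 mm dia., 190 mm tall, far left. Origin: centre of its underside.
- mug: Bystander: white mug 80 mm dia., 90 mm tall, far right. Origin: centre of its underside.
- tape_roll: Bystander: roll 90 mm dia., 25 mm high, lying beyond the tester on the right. Origin: centre of its underside.
- loupe: Bystander: black eye loupe 34 mm dia., 30 mm tall, standing on the tester's rear ridge (the side nearest the robot). Origin: centre of its underside.
- nest_left (a point): Centre of the deck surface in the left nest (left as seen standing before the key panel: +y of the console, the robot's right): a recess 68 x 68 mm within a lip 5 mm high and 4 mm wide. Axes as the console's.
- key_left_grip (a point): Point on the axis of the left key, 31 mm out from the panel: the TCP height, tool square to the panel. Fixed to the console, axes as the console's. The key is a black bar 60 mm long, 13 wide, from 8 to 42 mm out from the panel, on a hub 44 mm dia., 8 high; at rest the bar runs up and down the slope, so fingers close along the console's y.
- key_left (a joint): Angle of the left key, rad: 0 at rest, growing clockwise as seen looking at the panel. A spring returns it (0.02 N m at rest, 0.07 N m per rad more). It ends at a hard stop somewhere between 0.9 and 1.4 rad, different for each key: feel for it.
- nest_middle (a point): Centre of the deck surface in the middle nest (left as seen standing before the key panel: +y of the console, the robot's right): a recess 68 x 68 mm within a lip 5 mm high and 4 mm wide. Axes as the console's.
- key_middle_grip (a point): Point on the axis of the middle key, 31 mm out from the panel: the TCP height, tool square to the panel. Fixed to the console, axes as the console's. The key is a black bar 60 mm long, 13 wide, from 8 to 42 mm out from the panel, on a hub 44 mm dia., 8 high; at rest the bar runs up and down the slope, so fingers close along the console's y.
- key_middle (a joint): Angle of the middle key, rad: 0 at rest, growing clockwise as seen looking at the panel. A spring returns it (0.02 N m at rest, 0.07 N m per rad more). It ends at a hard stop somewhere between 0.9 and 1.4 rad, different for each key: feel for it.
- nest_right (a point): Centre of the deck surface in the right nest (left as seen standing before the key panel: +y of the console, the robot's right): a recess 68 x 68 mm within a lip 5 mm high and 4 mm wide. Axes as the console's.
- key_right_grip (a point): Point on the axis of the right key, 31 mm out from the panel: the TCP height, tool square to the panel. Fixed to the console, axes as the console's. The key is a black bar 60 mm long, 13 wide, from 8 to 42 mm out from the panel, on a hub 44 mm dia., 8 high; at rest the bar runs up and down the slope, so fingers close along the console's y.
- key_right (a joint): Angle of the right key, rad: 0 at rest, growing clockwise as seen looking at the panel. A spring returns it (0.02 N m at rest, 0.07 N m per rad more). It ends at a hard stop somewhere between 0.9 and 1.4 rad, different for each key: feel for it.
Things that resemble listed ones, but are neither listed nor needed, are in the scene too. What is shaped like the open_tray but green is not meant. Leave any red look-alike of the bare_housing alone.

How it is judged:
By the outcome, as a careful person would: the job done as asked, in the order asked, and still so for the second after the job is handed in, with the robot touching nothing.
It also fails if it takes over 64 s, if anything falls off the work surface, if the arm or the gripper's body presses on something with over 40 N, if the wrist force passes 120 N, or if a joint passes its speed limit or range.

## Robot

A 6-joint arm with a two-finger parallel gripper is mounted at the origin on the work surface. World frame = base frame: x ahead of the robot, y to its left, z up, the work surface at z = 0. Lengths are in m, angles in rad, forces in N, time in s.
With the tool pointing down it reaches from about 0.275 to 0.75 m from the base axis. Payload 10.2 kg.
Tool frame: the origin (TCP) lies between the finger pads, 19 mm behind the fingertips; this is the grasp point; z points along the fingers, y is the line along which they close (so a half turn about z gives the same grasp; the last joint's range is limited). The gripper opens to 85 mm and grips with 20 to 120 N. Pads are 22 mm wide; open, the fingers measure 114 mm over their backs; the gripper's body (76 mm by 85 mm) begins 54 mm behind the grasp point. The pads swing forward as they close: fully open they stand 13 mm farther back than shut.
Start: joints at [-0.223, 0.313, 1.498, -0, 1.331, -0.223], TCP at [0.525, -0, 0.25] pointing down, gripper open.
Joint ranges: [-2.94, 2.94], [-0.97, 2.17], [0.19, 2.56], [-1.23, 4.37], [0.02, 3.11], [-2.88, 2.88]. Speed limits (rad/s): [2.39, 2.39, 3.01, 3.14, 3.14, 3.14].

## Interface

Orientations are given as a 3x3 rotation matrix whose columns are the frame's x, y, z axes.
In Python, from rig import * gives the robot as it stands.
- The arm moves only by the shell command python3 -m handwheel 'ROWS' [FORCE]. ROWS is JSON, a list of rows, each a list of 5 numbers: the shift along the world's x, y, z as a fraction of full scale, then the turn about the world's z as a fraction of full scale, then the opening, from -1 (shut) to 1 (fully open). In form: [[tx, ty, tz, twist, fingers], ...]. A call has exactly 10 rows; each row is the pose to reach, as a shift and turn from the pose commanded when the call began; what a row does not reach only later rows make up. Full scale, the value 1, is 0.1 m for a shift and 120 degrees for a turn. A row lasts 1/12 s, in which the tool goes at most 41.7 mm and 7.16 degrees, less where a joint would pass 70% of its speed; a pose out of reach is approached as far as the arm can. A call with a number of a shift or a turn outside -1 to 1 is refused whole. A call with a gripper value outside its range is refused whole. The fingers move at their own pace and stop on an object; FORCE is the grip in N (left out, the last holds). Time passes only in rows, so rows that repeat a pose let the fingers close, or fill a call up. It gives the time, the measured TCP pose, the force, the opening and the grip force at its end, in the units of the state.
- state(): the state, without advancing time (a new reading comes with each control period).
- capture(name): name is "scene" or "side" or "wrist"; returns the picture (480x640x3 uint8, red, green, blue); there is no depth.
- camera_params(name): a dict with "fx", "fy", "cx", "cy" (pixels), "distortion" ([k1, k2, p1, p2, k3] as OpenCV has them; the pictures are not rectified), "eye" and "rotation" of the camera in the world; the wrist camera has in their place "hand_eye" (4x4, takes a point from camera to tool coordinates, whose origin is the TCP and whose axes are the flange's). Camera axes: x right, y down, z forward; pixel columns grow to the right and rows downward; lengths in m; the calibration is good to about 2 mm. A picture is of the moment at which its call begins: read the wrist's pose just before it. camera_params takes no time and is no camera call.
- finish_job(): hands the job in; it is judged then, once.
The state is a dict: "clock": time; "joint_positions": joint angles; "dq": joint speeds; "effort": joint torques, N m; "tool_pos": TCP position; "tool_rot": TCP orientation; "ft_force": force on the tool from outside, world axes, zero at the start; "moment": the same for the moment, N m; "finger_gap": finger opening in m; "grasp_force": force on a finger pad.
Only numpy, scipy, OpenCV 4.12 (cv2) and the standard library are available. Lean on these libraries where they do the work, as an engineer would, in place of code of your own. Each camera call takes 0.05 s, during which the arm holds its last target. There are 200 camera calls.

## Working session

There is one attempt and no reset: what is moved stays moved. The work goes in short steps, Python scripts to look and compute and a shell command to move; the robot and the scene stay as the last step left them, time stands still between calls to the robot, and variables do not carry over. Pictures are saved under pics/ and viewed, at most 11 in all, crops included, and the job is handed in when it is done.

```bash
mkdir -p pics; ls; python3 - <<'E'
from rig import *
import cv2,numpy as np
for n in("scene","side","wrist"):
    p=camera_params(n);print(n,{k:np.round(v,4).tolist() for k,v in p.items()})
a=capture("scene");b=capture("side");c=capture("wrist")
for n,i in zip(("scene","side","wrist"),(a,b,c)): cv2.imwrite(f"pics/{n}0.png",i[:,:,::-1])
print(state())
E
```

```text
pics
scene {'fx': 528.2578, 'fy': 528.2578, 'cx': 321.7031, 'cy': 241.6648, 'distortion': [-0.142, 0.0, 0.0, 0.0, 0.0], 'eye': [1.0688, 0.2222, 1.0813], 'rotation': [[-0.3684, 0.7904, -0.4894], [0.9296, 0.3121, -0.1958], [-0.002, -0.5271, -0.8498]]}
side {'fx': 438.6661, 'fy': 438.6661, 'cx': 323.357, 'cy': 236.8054, 'distortion': [0.0363, 0.0, 0.0, 0.0, 0.0], 'eye': [0.1129, -0.6223, 0.6575], 'rotation': [[0.8393, -0.3533, 0.4133], [-0.5432, -0.5126, 0.6649], [-0.0231, -0.7826, -0.6221]]}
wrist {'fx': 396.784, 'fy': 396.784, 'cx': 326.6895, 'cy': 241.6449, 'distortion': [-0.0276, 0.0, 0.0, 0.0, 0.0], 'hand_eye': [[0.0013, -0.9453, -0.3261, 0.0848], [1.0, 0.0011, 0.0009, 0.0005], [-0.0005, -0.3261, 0.9453, -0.124], [0.0, 0.0, 0.0, 1.0]]}
{'clock': 0.15, 'joint_positions': array([-2.23386756e-01,  3.13360050e-01,  1.49821583e+00, -1.77117917e-05,
        1.33098588e+00, -2.23430586e-01]), 'dq': array([-0.00082797, -0.00268193, -0.00245836,  0.00052498,  0.00155121,
        0.00187025]), 'effort': array([ 1.79854873e-03, -4.12368500e+01, -2.59796566e+01, -1.57318855e-04,
        3.17765021e-03, -3.62555340e-05]), 'tool_pos': array([5.24844439e-01, 2.59527138e-05, 2.49564379e-01]), 'tool_rot': array([[-4.79509756e-05,  9.99999549e-01, -9.48840910e-04],
       [ 9.99999979e-01,  4.81387840e-05,  1.97912690e-04],
       [ 1.97958277e-04, -9.48831400e-04, -9.99999530e-01]]), 'ft_force': array([ 0.38889328, -0.40268146,  0.34202254]), 'moment': array([ 0.04311782, -0.00431847, -0.0226128 ]), 'grasp_force': 0.0, 'finger_gap': 0.0857753853553767}
```

View pics/scene0.png

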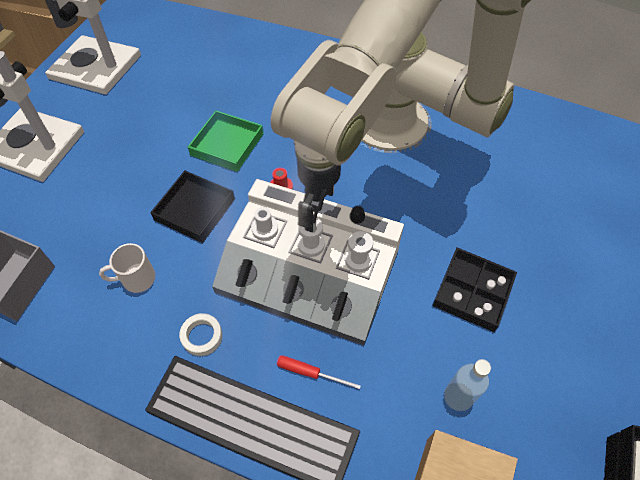

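View pics/side0.png

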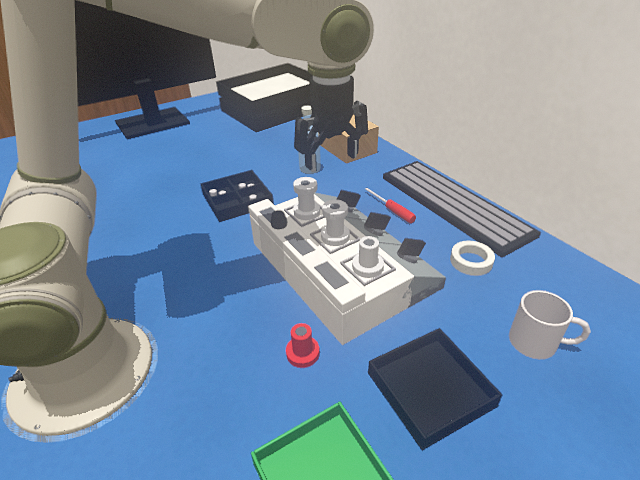

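View pics/wrist0.png

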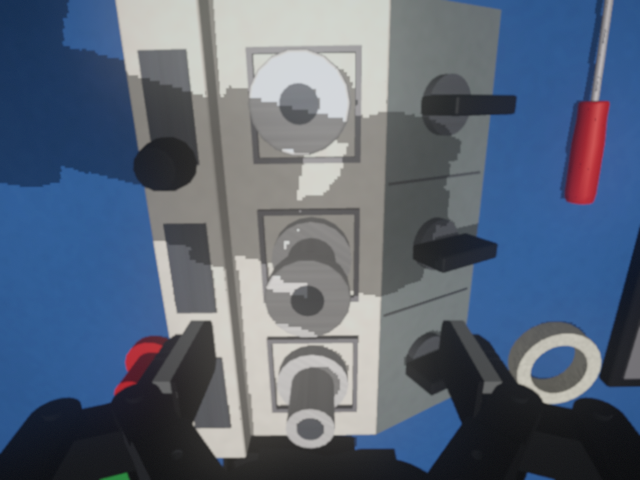

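The bare housing stands in the robot's-right station (console "left"). It appears at scene (263,213), side (370,243) and wrist (310,428). Its key is at scene (245,272) and side (411,248). The open black tray is at scene (193,205) and side (433,385). I'll check details on enlarged crops.

```bash
python3 - <<'E'
import cv2,numpy as np
def crop(n,x,y,w,h,s):
    i=cv2.imread(f"pics/{n}0.png")[y:y+h,x:x+w]; return cv2.resize(i,None,fx=s,fy=s,interpolation=cv2.INTER_CUBIC)
a=crop("scene",210,190,100,110,4) #400x440
b=crop("side",335,215,100,110,4)
cv2.imwrite("pics/comp1.png",np.hstack([a,b]))
E
```

```text
(no output)
```

View pics/comp1.png

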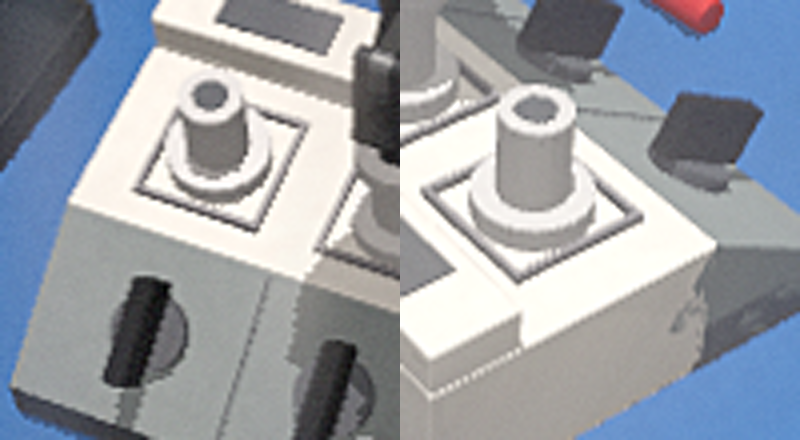

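The crops show the bare housing's bore at scene (262,213.8) and side (369.5,241.3). The key bar's outer −y edge runs scene (243.8,259.5) to (235.8,285.5), and side (405,238) to (425.8,242).

```bash
cat > h.py <<'E'
from rig import *
import cv2,numpy as np
def ray(n,px,st=None):
    p=camera_params(n);K=np.array([[p["fx"],0,p["cx"]],[0,p["fy"],p["cy"]],[0,0,1]])
    u=cv2.undistortPoints(np.array([[px]],float),K,np.array(p["distortion"]))[0,0]
    d=np.array([*u,1.])
    if n=="wrist":
        st=st or state();H=np.array(p["hand_eye"]);R=np.array(st["tool_rot"])
        return R@H[:3,3]+st["tool_pos"],R@H[:3,:3]@d
    return np.array(p["eye"]),np.array(p["rotation"])@d
def plane(n,px,z,st=None):
    o,d=ray(n,px,st);return o+d*(z-o[2])/d[2]
def tri(*v):
    A=np.zeros((3,3));b=np.zeros(3);P=[]
    for n,px in v:
        o,d=ray(n,px);d=d/np.linalg.norm(d);M=np.eye(3)-np.outer(d,d);A+=M;b+=M@o;P.append((M,o))
    x=np.linalg.solve(A,b);return x,[round(1e3*np.linalg.norm(M@(x-o)),1) for M,o in P]
E
python3 - <<'E'
from h import *
np.set_printoptions(precision=4,suppress=True)
S=lambda x,y:("scene",(x,y));D=lambda x,y:("side",(x,y))
print("bore",tri(S(262,213.75),D(369.5,241.25)))
print("bore3",tri(S(262,213.75),D(369.5,241.25),("wrist",(310,428))))
print("keyU",tri(S(243.75,259.5),D(405,238)))
print("keyL",tri(S(235.75,285.5),D(425.75,242)))
print("corner",tri(S(228,240.75),D(414,275.75)), plane("scene",(228,240.75),.085),plane("scene",(287.5,259.25),.085))
print("nest front corners",tri(S(274.5,247.5)), ) if 0 else None
for s,d in(((287,220.5),(365,285.7)),((243.75,237.5),(395.5,268.7))): print("nest",plane("scene",s,.09),plane("side",d,.09))
for n,seed in(("scene",(193,205)),("side",(433,385))):
    i=cv2.imread(f"pics/{n}0.png");m=(i.max(2)<70).astype(np.uint8)
    k,l=cv2.connectedComponents(m);c=(l==l[seed[1],seed[0]]).astype(np.uint8)
    h=cv2.convexHull(cv2.findContours(c,0,1)[0][0] if 0 else np.argwhere(c)[:,::-1].astype(np.int32))
    q=cv2.approxPolyDP(h,8,True)[:,0];print(n,c.sum(),q.tolist());print([plane(n,p.astype(float),.035).round(3).tolist() for p in q])
E
```

```text
bore (array([ 0.5133, -0.1381,  0.1491]), [np.float64(0.2), np.float64(0.2)])
bore3 (array([ 0.5135, -0.1373,  0.148 ]), [np.float64(1.2), np.float64(0.4), np.float64(1.3)])
keyU (array([ 0.6096, -0.1362,  0.1109]), [np.float64(3.9), np.float64(3.9)])
keyL (array([ 0.6617, -0.1388,  0.0794]), [np.float64(0.3), np.float64(0.3)])
corner (array([ 0.5697, -0.2038,  0.084 ]), [np.float64(0.7), np.float64(0.7)]) [ 0.5697 -0.2028  0.085 ] [ 0.5643 -0.06    0.085 ]
nest [ 0.4744 -0.1002  0.09  ] [ 0.4747 -0.1786  0.09  ]
nest [ 0.5516 -0.1717  0.09  ] [ 0.5497 -0.1748  0.09  ]
scene 2641 [[211, 182], [202, 242], [154, 220], [184, 171]]
[[0.404, -0.345, 0.035], [0.57, -0.28, 0.035], [0.558, -0.421, 0.035], [0.397, -0.428, 0.035]]
side 292706 [[639, 479], [0, 479], [0, 0], [639, 0]]
[[0.59, -0.617, 0.035], [-0.116, -0.149, 0.035], [0.104, 3.604, 0.035], [3.362, 0.895, 0.035]]
```

```bash
python3 -m handwheel '[[0,-0.3,0,0.06,0.6],[0,-0.6,0,0.12,0.6],[0,-0.9,0,0.18,0.6],[0,-1,0,0.24,0.6],[0,-1,0,0.3,0.6],[0,-1,0,0.36,0.6],[0,-1,0,0.42,0.6],[0,-1,0,0.48,0.6],[0,-1,0,0.54,0.6],[0,-1,0,0.54,0.6]]' 60
python3 -m handwheel '[[-0.1,-0.3,0,0.05,0.6],[-0.11,-0.37,0,0.1,0.6],[-0.11,-0.37,0,0.15,0.6],[-0.11,-0.37,0,0.2,0.6],[-0.11,-0.37,0,0.21,0.6],[-0.11,-0.37,0,0.21,0.6],[-0.11,-0.37,0,0.21,0.6],[-0.11,-0.37,0,0.21,0.6],[-0.11,-0.37,0,0.21,0.6],[-0.11,-0.37,0,0.21,0.6]]' 60
python3 - <<'E'
from h import *
s=state();print(s["tool_pos"],s["tool_rot"].round(3).tolist(),s["joint_positions"])
cv2.imwrite("pics/w1.png",capture("wrist")[:,:,::-1])
np.set_printoptions(precision=4,suppress=True)
E
```

```text
clock: 0.98
tool_pos: [0.5249, -0.1, 0.2497]
tool_rot: [[-0.907, 0.422, -0.001], [0.422, 0.907, 0.0], [0.001, -0.0, -1.0]]
ft_force: [1.1, 0.1, 0.5]
finger_gap: 0.0686
grasp_force: 0.0
clock: 1.82
tool_pos: [0.514, -0.1369, 0.25]
tool_rot: [[-1.0, 0.001, -0.0], [0.001, 1.0, -0.0], [0.0, -0.0, -1.0]]
ft_force: [0.3, 0.6, 0.1]
finger_gap: 0.0684
grasp_force: 0.0
[ 0.51402669 -0.13693293  0.24999297] [[-1.0, 0.001, -0.0], [0.001, 1.0, -0.0], [0.0, -0.0, -1.0]] [-4.80745218e-01  3.28223008e-01  1.47676267e+00 -2.22818527e-05
  1.33659993e+00 -2.05042182e+00]
```

View pics/w1.png

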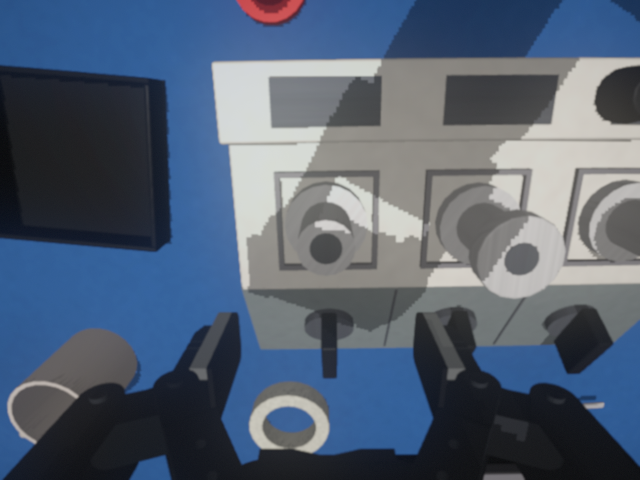

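The wrist picture shows the bare bore at (326,249), the key bar between (329,312) and (329,377), and the tray's right rim from (163,80) to (155,249).

```bash
python3 - <<'E'
from h import *
np.set_printoptions(precision=4,suppress=True)
W=lambda x,y:("wrist",(x,y))
print("bore",tri(("scene",(262,213.75)),("side",(369.5,241.25)),W(326,249)),plane("wrist",(326,249),.147))
print("goodbore",plane("wrist",(521,259),.163))
print("key lower outer",plane("wrist",(329,376),.0794), plane("wrist",(329,345),.095))
print("tray",plane("wrist",(163,80),.035),plane("wrist",(155,249),.035))
for p in((186,172),(234,202),(203,240),(152,207)):print(plane("scene",p,.035))
for p in((440,331),(500,390),(425,444),(369,365)):print(plane("side",p,.035))
print("redtop",plane("side",(301,328),.062))
E
```

```text
bore (array([ 0.5132, -0.1375,  0.1488]), [np.float64(0.7), np.float64(0.3), np.float64(0.9)]) [ 0.5135 -0.1367  0.147 ]
goodbore [ 0.5138 -0.0244  0.163 ]
key lower outer [ 0.6592 -0.1341  0.0794] [ 0.6164 -0.1343  0.095 ]
tray [ 0.4109 -0.2669  0.035 ] [ 0.5547 -0.2931  0.035 ]
[ 0.3984 -0.4215  0.035 ]
[ 0.4388 -0.2616  0.035 ]
[ 0.5646 -0.2804  0.035 ]
[ 0.5266 -0.4463  0.035 ]
[ 0.5511 -0.3004  0.035 ]
[ 0.5448 -0.4352  0.035 ]
[ 0.389 -0.434  0.035]
[ 0.4031 -0.2869  0.035 ]
redtop [ 0.3389 -0.1768  0.062 ]
```

```bash
python3 -m handwheel '[[-0.01,-0.01,-0.2,0,0.6],[-0.01,-0.01,-0.4,0,0.6],[-0.01,-0.01,-0.6,0,0.6],[-0.01,-0.01,-0.8,0,0.6],[-0.01,-0.01,-1,0,0.6],[-0.01,-0.01,-1,0,0.6],[-0.01,-0.01,-1,0,0.6],[-0.01,-0.01,-1,0,0.6],[-0.01,-0.01,-1,0,0.6],[-0.01,-0.01,-1,0,0.6]]' 60
python3 -m handwheel '[[0,0,-0.1,0,0.6],[0,0,-0.2,0,0.6],[0,0,-0.23,0,0.6],[0,0,-0.23,0,0.6],[0,0,-0.23,0,-0.6],[0,0,-0.23,0,-0.6],[0,0,-0.23,0,-0.6],[0,0,-0.23,0,-0.6],[0,0,-0.23,0,-0.6],[0,0,-0.23,0,-0.6]]' 60
```

```text
clock: 2.7
tool_pos: [0.5134, -0.1382, 0.1511]
tool_rot: [[-1.0, 0.0, 0.002], [0.0, 1.0, -0.001], [-0.002, -0.001, -1.0]]
ft_force: [0.5, 0.6, -0.5]
finger_gap: 0.0682
grasp_force: 0.0
clock: 3.53
tool_pos: [0.5133, -0.1381, 0.1275]
tool_rot: [[-1.0, 0.0, 0.001], [0.0, 1.0, -0.0], [-0.001, -0.0, -1.0]]
ft_force: [0.0, 1.4, 4.3]
finger_gap: 0.0347
grasp_force: 59.8
```

```bash
python3 -m handwheel '[[0,0,0.03,0,-0.6],[0,0,0.08,0,-0.6],[0,0,0.15,0,-0.6],[0,0,0.25,0,-0.6],[0,0,0.35,0,-0.6],[0,0,0.45,0,-0.6],[0,0,0.55,0,-0.6],[0,0,0.6,0,-0.6],[0,0,0.6,0,-0.6],[0,0,0.6,0,-0.6]]' 60
python3 -m handwheel '[[0,-0.1,0,0,-0.6],[-0.05,-0.22,0,0,-0.6],[-0.1,-0.36,0,0,-0.6],[-0.15,-0.5,0,0,-0.6],[-0.2,-0.64,0,0,-0.6],[-0.2,-0.78,0,0,-0.6],[-0.2,-0.9,0,0,-0.6],[-0.2,-1,0,0,-0.6],[-0.2,-1,0,0,-0.6],[-0.2,-1,0,0,-0.6]]' 60
python3 -m handwheel '[[0,-0.1,0,0,-0.6],[-0.05,-0.22,0,0,-0.6],[-0.1,-0.36,0,0,-0.6],[-0.15,-0.5,0,0,-0.6],[-0.2,-0.64,0,0,-0.6],[-0.2,-0.78,0,0,-0.6],[-0.2,-0.9,0,0,-0.6],[-0.2,-1,0,0,-0.6],[-0.2,-1,0,0,-0.6],[-0.2,-1,0,0,-0.6]]' 60
python3 - <<'E'
from h import *
a=capture("side");b=capture("wrist")
cv2.imwrite("pics/c2.png",cv2.resize(np.hstack([a,b])[:,:,::-1],None,fx=.625,fy=.625,interpolation=cv2.INTER_AREA))
E
```

```text
clock: 4.37
tool_pos: [0.513, -0.138, 0.1871]
tool_rot: [[-1.0, -0.0, 0.0], [-0.0, 1.0, -0.0], [-0.0, -0.0, -1.0]]
ft_force: [0.0, -0.5, -3.1]
finger_gap: 0.0348
grasp_force: 59.9
clock: 5.2
tool_pos: [0.493, -0.2383, 0.1867]
tool_rot: [[-1.0, 0.001, -0.0], [0.001, 1.0, 0.0], [0.0, 0.0, -1.0]]
ft_force: [-0.5, 0.1, -2.6]
finger_gap: 0.0351
grasp_force: 60.1
clock: 6.03
tool_pos: [0.4731, -0.3382, 0.1867]
tool_rot: [[-1.0, 0.0, -0.0], [0.0, 1.0, 0.0], [0.0, 0.0, -1.0]]
ft_force: [0.1, 1.3, -2.4]
finger_gap: 0.0348
grasp_force: 60.3
```

View pics/c2.png

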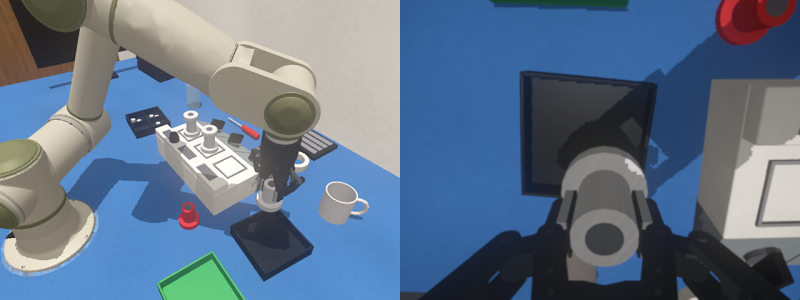

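The wrist half shows the housing held upright over the tray, with tray rim corners at full-resolution pixels (192,115), (411,136) and (200,312).

```bash
python3 - <<'E'
from h import *
for p in((192,115),(411,136),(200,312)):print(plane("wrist",p,.035).round(4))
# second view for tray height: side corners at rim
print(tri(("wrist",(192,115)),("side",(369,365))),tri(("wrist",(411,136)),("side",(440,331))) if 0 else "")
E
```

```text
[ 0.3957 -0.4265  0.035 ]
[ 0.4092 -0.2798  0.035 ]
[ 0.5436 -0.4362  0.035 ]
(array([ 0.36779161, -0.36904595,  0.16854249]), [np.float64(28.2), np.float64(28.2)])
```

```bash
python3 -m handwheel '[[0.01,-0.1,-0.05,0,-0.6],[0.01,-0.2,-0.15,0,-0.6],[0.01,-0.2,-0.3,0,-0.6],[0.01,-0.2,-0.45,0,-0.6],[0.01,-0.2,-0.6,0,-0.6],[0.01,-0.2,-0.75,0,-0.6],[0.01,-0.2,-0.9,0,-0.6],[0.01,-0.2,-1,0,-0.6],[0.01,-0.2,-1,0,-0.6],[0.01,-0.2,-1,0,-0.6]]' 60
python3 -m handwheel '[[0,0,-0.08,0,-0.6],[0,0,-0.16,0,-0.6],[0,0,-0.22,0,-0.6],[0,0,-0.27,0,-0.6],[0,0,-0.3,0,-0.6],[0,0,-0.32,0,-0.6],[0,0,-0.34,0,-0.6],[0,0,-0.35,0,-0.6],[0,0,-0.36,0,-0.6],[0,0,-0.36,0,-0.6]]' 60
```

```text
clock: 6.97
tool_pos: [0.4739, -0.3582, 0.0866]
tool_rot: [[-1.0, 0.0, -0.001], [0.0, 1.0, 0.001], [0.001, 0.001, -1.0]]
ft_force: [-0.6, 0.0, -1.8]
finger_gap: 0.0348
grasp_force: 60.3
clock: 7.8
tool_pos: [0.474, -0.358, 0.051]
tool_rot: [[-1.0, 0.0, 0.0], [0.0, 1.0, -0.0], [-0.0, -0.0, -1.0]]
ft_force: [0.3, 0.0, -2.6]
finger_gap: 0.035
grasp_force: 60.3
```

```bash
python3 -m handwheel '[[0,0,-0.005,0,-0.6],[0,0,-0.01,0,-0.6],[0,0,-0.015,0,-0.6],[0,0,-0.02,0,-0.6],[0,0,-0.025,0,-0.6],[0,0,-0.03,0,-0.6],[0,0,-0.035,0,-0.6],[0,0,-0.035,0,-0.6],[0,0,-0.035,0,-0.6],[0,0,-0.035,0,-0.6]]' 60
```

```text
clock: 8.63
tool_pos: [0.474, -0.358, 0.0475]
tool_rot: [[-1.0, -0.0, -0.0], [-0.0, 1.0, -0.0], [0.0, -0.0, -1.0]]
ft_force: [-1.4, 0.1, -1.9]
finger_gap: 0.0346
grasp_force: 60.4
```

```bash
python3 -m handwheel '[[0,0,-0.003,0,-0.6],[0,0,-0.006,0,-0.6],[0,0,-0.009,0,-0.6],[0,0,-0.012,0,-0.6],[0,0,-0.015,0,-0.6],[0,0,-0.015,0,-0.6],[0,0,-0.015,0,-0.6],[0,0,-0.015,0,-0.6],[0,0,-0.015,0,-0.6],[0,0,-0.015,0,-0.6]]' 60
```

```text
clock: 9.47
tool_pos: [0.4741, -0.3581, 0.0475]
tool_rot: [[-1.0, -0.0, 0.0], [-0.0, 1.0, -0.0], [-0.0, -0.0, -1.0]]
ft_force: [-5.2, 4.3, 12.3]
finger_gap: 0.0351
grasp_force: 61.2
```

```bash
python3 -m handwheel '[[0,0,0.008,0,-0.6],[0,0,0.01,0,-0.6],[0,0,0.01,0,0.3],[0,0,0.01,0,0.3],[0,0,0.01,0,0.3],[0,0,0.01,0,0.3],[0,0,0.01,0,0.3],[0,0,0.01,0,0.3],[0,0,0.01,0,0.3],[0,0,0.01,0,0.3]]' 60
python3 -m handwheel '[[0,0,0.05,0,0.3],[0,0,0.15,0,0.3],[0,0,0.3,0,0.3],[0,0,0.5,0,0.3],[0,0,0.7,0,0.3],[0,0,0.9,0,0.3],[0,0,1,0,0.3],[0,0,1,0,0.3],[0,0,1,0,0.3],[0,0,1,0,0.3]]' 60
python3 - <<'E'
from h import *
a=capture("scene")
cv2.imwrite("pics/c3.png",cv2.resize(a[140:320,130:430,::-1],None,fx=2,fy=2))
E
```

```text
clock: 10.3
tool_pos: [0.474, -0.358, 0.047]
tool_rot: [[-1.0, 0.0, 0.0], [0.0, 1.0, -0.0], [-0.0, -0.0, -1.0]]
ft_force: [0.5, 0.4, -0.9]
finger_gap: 0.0552
grasp_force: 0.0
clock: 11.13
tool_pos: [0.4736, -0.3576, 0.1459]
tool_rot: [[-1.0, 0.0, -0.001], [0.0, 1.0, 0.001], [0.001, 0.001, -1.0]]
ft_force: [-0.4, -0.6, -0.3]
finger_gap: 0.0556
grasp_force: 0.0
```

View pics/c3.png

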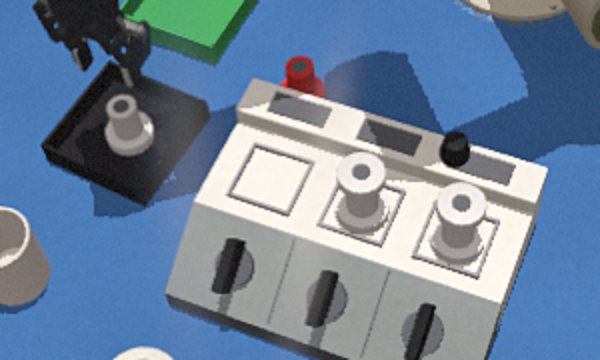

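The housing stands upright in the tray, at crop (128,125). The fixed bottom orientation of the tool is fine for the key: I'll push its lower half along the arc with shut fingers.

```bash
python3 -m handwheel '[[0,0,0.3,0,0.3],[0,0,0.6,0,0.3],[0,0,0.9,0,-1],[0.1,0.15,1,0,-1],[0.25,0.3,1,0,-1],[0.4,0.5,1,0,-1],[0.55,0.7,1,0,-1],[0.62,0.87,1,0,-1],[0.62,0.87,1,0,-1],[0.62,0.87,1,0,-1]]' 40
python3 -m handwheel '[[0.1,0.15,0,0,-1],[0.25,0.3,0,0,-1],[0.4,0.5,0,0,-1],[0.55,0.7,0,0,-1],[0.62,0.87,0,0,-1],[0.62,0.87,0,0,-1],[0.62,0.87,0,0,-1],[0.62,0.87,0,0,-1],[0.62,0.87,0,0,-1],[0.62,0.87,0,0,-1]]'
python3 -m handwheel '[[0.1,0.15,0,0,-1],[0.25,0.3,0,0,-1],[0.4,0.5,0,0,-1],[0.55,0.7,0,0,-1],[0.64,0.86,0,0,-1],[0.64,0.86,-0.2,0,-1],[0.64,0.86,-0.4,0,-1],[0.64,0.86,-0.6,0,-1],[0.64,0.86,-0.6,0,-1],[0.64,0.86,-0.6,0,-1]]'
python3 - <<'E'
from h import *
a=capture("scene");b=capture("wrist")
cv2.imwrite("pics/c4.png",np.hstack([cv2.resize(a[200:320,210:310,::-1],(400,480),interpolation=cv2.INTER_CUBIC),b[160:,140:540,::-1].copy() if 0 else cv2.resize(b[:,:,::-1],(400,480))]))
E
```

```text
clock: 12.02
tool_pos: [0.5361, -0.2705, 0.2461]
tool_rot: [[-1.0, -0.001, -0.001], [-0.001, 1.0, 0.001], [0.001, 0.001, -1.0]]
ft_force: [-0.4, -0.2, -0.7]
finger_gap: 0.0002
grasp_force: 0.0
clock: 12.85
tool_pos: [0.5975, -0.1852, 0.2469]
tool_rot: [[-1.0, 0.002, -0.0], [0.002, 1.0, -0.0], [0.0, -0.0, -1.0]]
ft_force: [-0.0, -0.4, -0.2]
finger_gap: 0.0001
grasp_force: 0.0
clock: 13.68
tool_pos: [0.6617, -0.0986, 0.1867]
tool_rot: [[-1.0, 0.001, -0.001], [0.001, 1.0, 0.0], [0.001, 0.0, -1.0]]
ft_force: [0.2, 0.0, 1.0]
finger_gap: -0.0001
grasp_force: 0.0
```

View pics/c4.png

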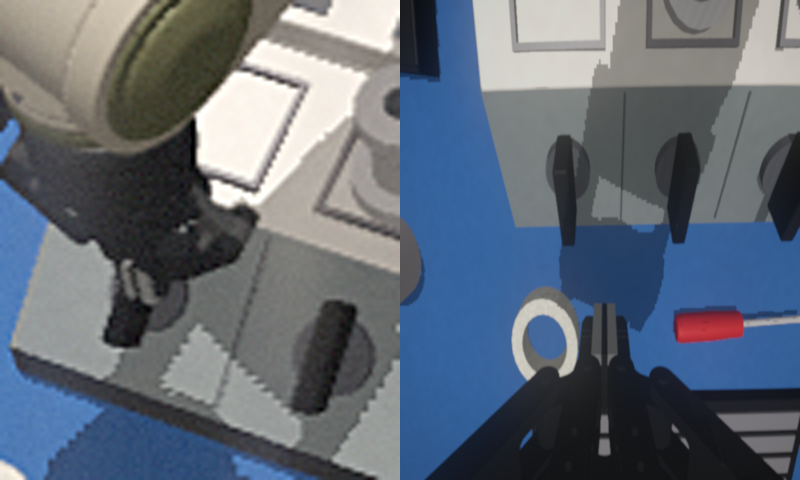

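Wrist view: the key bar's lower end is at full-resolution pixel (269,243), and its upper outer end is near (264,135). The shut fingertips are about 45 px (15 mm) wide.

```bash
python3 - <<'E'
from h import *
for p in((258.,243),(278,243)):print(plane("wrist",p,.0794).round(4))
for p in((252.,135),(275,135)):print(plane("wrist",p,.1094).round(4))
E
python3 -m handwheel '[[0,0,-0.2,0,-1],[0,0,-0.4,0,-1],[0,0,-0.6,0,-1],[0,0,-0.8,0,-1],[0,0,-0.95,0,-1],[0,0,-1,0,-1],[0,0,-1,0,-1],[0,0,-1,0,-1],[0,0,-1,0,-1],[0,0,-1,0,-1]]'
```

```text
[ 0.6606 -0.1408  0.0794]
[ 0.6606 -0.1283  0.0794]
[ 0.593  -0.1352  0.1094]
[ 0.5931 -0.1237  0.1094]
clock: 14.62
tool_pos: [0.6626, -0.0982, 0.0885]
tool_rot: [[-1.0, 0.0, 0.002], [0.0, 1.0, -0.001], [-0.002, -0.001, -1.0]]
ft_force: [0.3, 0.1, 0.1]
finger_gap: 0.0002
grasp_force: 0.0
```

```bash
python3 -m handwheel '[[0,-0.03,-0.06,0,-1],[0,-0.06,-0.06,0,-1],[0,-0.08,-0.06,0,-1],[0,-0.1,-0.06,0,-1],[0,-0.12,-0.06,0,-1],[0,-0.14,-0.06,0,-1],[0,-0.14,-0.06,0,-1],[0,-0.14,-0.06,0,-1],[0,-0.14,-0.06,0,-1],[0,-0.14,-0.06,0,-1]]'
python3 -m handwheel '[[0,-0.01,0,0,-1],[0,-0.02,0,0,-1],[0,-0.03,0,0,-1],[0,-0.04,0,0,-1],[0,-0.05,0,0,-1],[0,-0.06,0,0,-1],[0,-0.06,0,0,-1],[0,-0.06,0,0,-1],[0,-0.06,0,0,-1],[0,-0.06,0,0,-1]]'
```

```text
clock: 15.45
tool_pos: [0.662, -0.1119, 0.081]
tool_rot: [[-1.0, -0.0, 0.0], [-0.0, 1.0, 0.0], [-0.0, 0.0, -1.0]]
ft_force: [0.4, -0.2, -0.1]
finger_gap: 0.0002
grasp_force: 0.0
clock: 16.28
tool_pos: [0.662, -0.118, 0.081]
tool_rot: [[-1.0, -0.0, 0.0], [-0.0, 1.0, -0.0], [-0.0, -0.0, -1.0]]
ft_force: [1.1, 0.8, 0.3]
finger_gap: -0.0003
grasp_force: 0.7
```

```bash
python3 -m handwheel '[[0.01,-0.03,0,0,-1],[0.01,-0.06,0,0,-1],[0.01,-0.08,0,0,-1],[0.01,-0.1,0,0,-1],[0.01,-0.12,0,0,-1],[0,-0.14,0,0,-1],[0,-0.16,0,0,-1],[0,-0.16,0,0,-1],[0,-0.16,0,0,-1],[0,-0.16,0,0,-1]]'
python3 - <<'E'
from h import *
a=capture("scene");b=capture("wrist")
cv2.imwrite("pics/c5.png",np.hstack([cv2.resize(a[200:320,210:310,::-1],(400,480),interpolation=cv2.INTER_CUBIC),cv2.resize(b[:,:,::-1][60:440,120:440],(400,480))]))
E
```

```text
clock: 17.12
tool_pos: [0.6621, -0.1341, 0.081]
tool_rot: [[-1.0, -0.0, 0.0], [-0.0, 1.0, -0.0], [-0.0, -0.0, -1.0]]
ft_force: [1.3, 1.8, 0.8]
finger_gap: 0.0002
grasp_force: 1.2
```

View pics/c5.png

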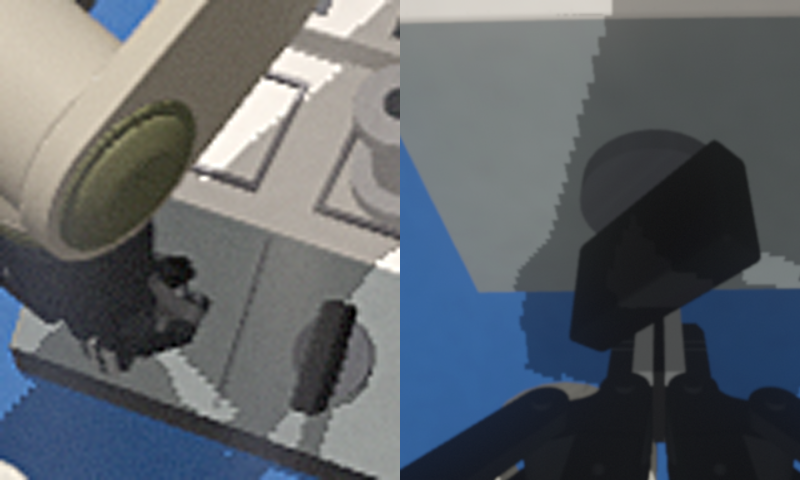

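The key has turned clockwise to about 0.8–0.9 rad, with the fingers pressing its lower half. I'll keep going along the arc until I feel the stop.

```bash
python3 -m handwheel '[[-0.005,-0.007,0,0,-1],[-0.01,-0.014,0,0,-1],[-0.015,-0.022,0,0,-1],[-0.02,-0.03,0,0,-1],[-0.02,-0.03,0,0,-1],[-0.02,-0.03,0,0,-1],[-0.02,-0.03,0,0,-1],[-0.02,-0.03,0,0,-1],[-0.02,-0.03,0,0,-1],[-0.02,-0.03,0,0,-1]]'
```

```text
clock: 18.05
tool_pos: [0.6602, -0.1371, 0.0812]
tool_rot: [[-1.0, -0.0, 0.001], [-0.0, 1.0, -0.0], [-0.001, -0.0, -1.0]]
ft_force: [5.0, 2.4, 3.7]
finger_gap: -0.0
grasp_force: 2.5
```

```bash
python3 -m handwheel '[[-0.005,-0.007,0,0,-1],[-0.01,-0.014,0,0,-1],[-0.01,-0.014,0,0,-1],[-0.01,-0.014,0,0,-1],[-0.01,-0.014,0,0,-1],[-0.01,-0.014,0,0,-1],[-0.01,-0.014,0,0,-1],[-0.01,-0.014,0,0,-1],[-0.01,-0.014,0,0,-1],[-0.01,-0.014,0,0,-1]]'
```

```text
clock: 18.88
tool_pos: [0.6593, -0.1385, 0.0813]
tool_rot: [[-1.0, -0.0, 0.001], [-0.0, 1.0, -0.0], [-0.001, -0.0, -1.0]]
ft_force: [3.6, 3.1, 5.0]
finger_gap: -0.0
grasp_force: 2.8
```

```bash
python3 -m handwheel '[[-0.006,-0.006,0,0,-1],[-0.012,-0.013,0,0,-1],[-0.012,-0.013,0,0,-1],[-0.012,-0.013,0,0,-1],[-0.012,-0.013,0,0,-1],[-0.012,-0.013,0,0,-1],[-0.012,-0.013,0,0,-1],[-0.012,-0.013,0,0,-1],[-0.012,-0.013,0,0,-1],[-0.012,-0.013,0,0,-1]]'
```

```text
clock: 19.72
tool_pos: [0.6584, -0.1397, 0.0816]
tool_rot: [[-1.0, -0.0, 0.002], [-0.0, 1.0, -0.0], [-0.002, -0.0, -1.0]]
ft_force: [5.4, 3.5, 5.8]
finger_gap: 0.0
grasp_force: 3.4
```

```bash
python3 -m handwheel '[[-0.006,-0.006,0,0,-1],[-0.013,-0.012,0,0,-1],[-0.013,-0.012,0,0,-1],[-0.013,-0.012,0,0,-1],[-0.013,-0.012,0,0,-1],[-0.013,-0.012,0,0,-1],[-0.013,-0.012,0,0,-1],[-0.013,-0.012,0,0,-1],[-0.013,-0.012,0,0,-1],[-0.013,-0.012,0,0,-1]]'
```

```text
clock: 20.55
tool_pos: [0.6577, -0.1404, 0.0818]
tool_rot: [[-1.0, -0.0, 0.004], [-0.0, 1.0, 0.0], [-0.004, 0.0, -1.0]]
ft_force: [8.2, 6.0, 5.1]
finger_gap: 0.0002
grasp_force: 5.3
```

```bash
python3 -m handwheel '[[-0.006,-0.005,0,0,-1],[-0.013,-0.01,0,0,-1],[-0.013,-0.01,0,0,-1],[-0.013,-0.01,0,0,-1],[-0.013,-0.01,0,0,-1],[-0.013,-0.01,0,0,-1],[-0.013,-0.01,0,0,-1],[-0.013,-0.01,0,0,-1],[-0.013,-0.01,0,0,-1],[-0.013,-0.01,0,0,-1]]'
python3 - <<'E'
from h import *
b=capture("wrist")
cv2.imwrite("pics/c6.png",cv2.resize(b[:,:,::-1][60:440,120:440],(400,480)))
E
```

```text
clock: 21.38
tool_pos: [0.6573, -0.1408, 0.0821]
tool_rot: [[-1.0, -0.001, 0.006], [-0.0, 1.0, 0.001], [-0.006, 0.001, -1.0]]
ft_force: [14.1, 7.7, 4.7]
finger_gap: 0.0
grasp_force: 8.2
```

View pics/c6.png

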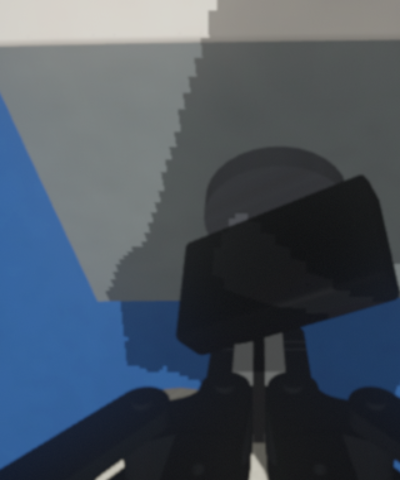

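The force rises steeply while the tool hardly moves, so this is the stop. I'll press a little more and hold.

```bash
python3 -m handwheel '[[-0.006,-0.003,0,0,-1],[-0.012,-0.006,0,0,-1],[-0.012,-0.006,0,0,-1],[-0.012,-0.006,0,0,-1],[-0.012,-0.006,0,0,-1],[-0.012,-0.006,0,0,-1],[-0.012,-0.006,0,0,-1],[-0.012,-0.006,0,0,-1],[-0.012,-0.006,0,0,-1],[-0.012,-0.006,0,0,-1]]'
python3 -m handwheel '[[0,0,0,0,-1],[0,0,0,0,-1],[0,0,0,0,-1],[0,0,0,0,-1],[0,0,0,0,-1],[0,0,0,0,-1],[0,0,0,0,-1],[0,0,0,0,-1],[0,0,0,0,-1],[0,0,0,0,-1]]'
```

```text
clock: 22.27
tool_pos: [0.6569, -0.141, 0.0823]
tool_rot: [[-1.0, -0.001, 0.009], [-0.001, 1.0, 0.001], [-0.009, 0.001, -1.0]]
ft_force: [18.6, 9.9, 3.6]
finger_gap: 0.0002
grasp_force: 10.8
clock: 23.1
tool_pos: [0.6569, -0.141, 0.0823]
tool_rot: [[-1.0, -0.001, 0.009], [-0.001, 1.0, 0.001], [-0.009, 0.001, -1.0]]
ft_force: [18.9, 9.3, 2.9]
finger_gap: 0.0001
grasp_force: 10.8
```

```bash
python3 -m handwheel '[[0.2,0.02,0,0,-1],[0.45,0.05,0,0,-1],[0.5,0.05,0,0,-1],[0.5,0.05,0.2,0,-1],[0.5,0.05,0.5,0,-1],[0.5,0.05,0.8,0,-1],[0.5,0.05,1,0,-1],[0.5,0.05,1,0,-1],[0.5,0.05,1,0,-1],[0.5,0.05,1,0,-1]]'
python3 -m handwheel '[[0,0,0.2,0,-1],[0,0,0.5,0,-1],[0,0,0.7,0,-1],[0,0,0.7,0,-1],[0,0,0.7,0,-1],[0,0,0.7,0,-1],[0,0,0.7,0,-1],[0,0,0.7,0,-1],[0,0,0.7,0,-1],[0,0,0.7,0,-1]]'
python3 - <<'E'
from h import *
a=capture("scene");b=capture("wrist")
cv2.imwrite("pics/c7.png",np.hstack([cv2.resize(a[:,:,::-1],(400,300)),cv2.resize(b[:,:,::-1],(400,300))]))
E
```

```text
clock: 23.93
tool_pos: [0.703, -0.1377, 0.179]
tool_rot: [[-1.0, 0.0, -0.004], [0.0, 1.0, 0.001], [0.004, 0.001, -1.0]]
ft_force: [-0.1, 0.3, 0.4]
finger_gap: 0.0003
grasp_force: 0.0
clock: 24.77
tool_pos: [0.7039, -0.1375, 0.2505]
tool_rot: [[-1.0, 0.0, -0.001], [0.0, 1.0, 0.0], [0.001, 0.0, -1.0]]
ft_force: [-0.5, 0.1, -0.1]
finger_gap: 0.0002
grasp_force: 0.0
```

View pics/c7.png

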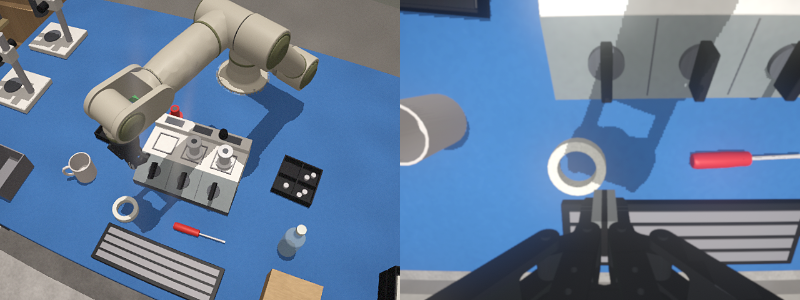

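The key has sprung back to rest, with the bar vertical at wrist (606,70). The good housings are untouched and the arm is clear of everything, so I'm handing in.

```bash
python3 -c "
from rig import *
print(finish_job())"
```

```text
the job is handed in; nothing more can be done
None
```

The collarless housing stands upright in the open black tray, its station's key was turned clockwise to the stop, held there over a second and sprang back to rest, and I handed the job in at about 25 s with the arm clear.

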